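# Snap the dust cap into a polishing-spindle bearing housing

## Task

Set the steel dust cap, hub up, loosely into the round mouth of the aluminium bearing housing and let go of it; then with the wooden-handled drift press it straight down, past the spring catches and fully home on the bearing, and keep it pressed there with 10 to 25 N for one second to bed it, never harder (a hard push ruins the bearing) and never with the fingers. Then stand the drift back upright on its cork pad, and leave the loose bearing, the pulley, the jar and the brass block where they are.

Things in the scene. Friction and masses are not known exactly. Their poses are not given: they have to be found in the camera images.
- cap: dust cap of dark steel, about 90 g: a round disc 52 mm across and 10 mm thick, its lower edge bevelled (43 mm across at the underside, full width from 6 mm up), with a round hub 16 mm across and 16 mm tall on top (26 mm tall in all). Lies on the bench hub up, in one of three spots that it shares with the bearing and the pulley. Origin: centre of its underside, z up through the hub
- housing: bearing housing bolted to the bench (fixed): aluminium block 86 x 86 mm, 45 mm tall, on a foot 86 x 120 x 12 mm (long along its own y), with a round recess 55 mm across in its top. At the bottom of the recess a hard steel bearing fills it; its flat face is the cap's seat and lies 14 to 20 mm above the bench, different each time: to be felt. Origin: centre of its underside, z up
- housing_mouth (a point): centre of the recess's mouth, at the rim, 45 mm above the bench. A cap laid in the mouth rests on the spring catches with its underside about 34 mm above the bench, its disc's top just below the rim, its hub standing out
- housing_catches (a point): middle of six round-nosed steel spring catches, 34.5 mm above the bench, that stand out about 4.5 mm from the recess wall, evenly spaced round it. Pushing the cap past takes up to about 10 N in the first 5 mm; then the force falls below 4 N; 10 to 13 mm down they spring over the disc; it then meets the bearing, after 14 to 20 mm in all, and the force rises steeply
- drift: drift (hand pusher), about 220 g, 110 mm tall, standing upright on the cork pad: below a steel sleeve 34 mm across with an open bore 23 mm across and 26 mm deep, so that it goes over the cap's hub and bears on its disc; above 38 mm a round wooden handle 24 mm across up to the top. Origin: centre of its underside, z up along the handle
- pad: round cork pad fixed to the bench, 96 mm across, 6 mm thick; the drift stands on it. Origin: centre of its underside
- bearing: ball bearing, a plain steel ring 48 mm across and 14 mm tall with a 20 mm hole, lying flat; bystander. Origin: centre of its underside
- pulley: turned aluminium pulley, 50 mm across, 16 mm thick with a wide groove and a 22 mm wide stub on top (24 mm tall in all); bystander. Origin: centre of its underside
- jar: small glass jar with steel cap, 56 mm across, 60 mm tall; bystander. Origin: centre of its underside
- dapping_block: brass doming block, 55 mm cube; bystander. Origin: centre of its underside
Not all that is in view belongs to the job. Leave any orange or red look-alike of the cap alone.

How it is judged:
By the outcome, as a careful person would: the job done as asked, in the order asked, and still so for the second after the job is handed in, with the robot touching nothing.
It also fails if it takes over 72 s, if anything falls off the work surface, if the arm or the gripper's body presses on something with over 40 N, if the wrist force passes 120 N, or if a joint passes its speed limit or range.

## Robot

A 6-joint arm with a two-finger parallel gripper is mounted at the origin on the work surface. World frame = base frame: x ahead of the robot, y to its left, z up, the work surface at z = 0. Lengths are in m, angles in degrees, forces in N, time in s.
With the tool pointing down it reaches from about 0.425 to 0.925 m from the base axis. Payload 12.5 kg.
Tool frame: the origin (TCP) lies between the finger pads; the fingertips stand 14 mm ahead of it and the grasp point (between the pads) lies 5 mm behind it; z points along the fingers, y is the line along which they close (so a half turn about z gives the same grasp; the last joint's range is limited). The gripper opens to 85 mm and grips with 20 to 120 N. Pads are 22 mm wide; open, the fingers measure 114 mm over their backs; the gripper's body (76 mm by 85 mm) begins 54 mm behind the grasp point. The pads swing forward as they close: fully open they stand 13 mm farther back than shut.
Start: joints at [-81.624, 28.126, 89.318, -0, 62.55, -6.05], TCP at [0.156, -0.605, 0.245] pointing down, gripper open.
Joint ranges: [-177.58, 177.58], [-47.91, 125.51], [2.72, 160], [-65.01, 245.01], [3.68, 167.84], [-153.87, 153.87]. Speed limits (degrees/s): [127.2, 127.2, 159.86, 180, 180, 180].

## Interface

Orientations are given as [roll, pitch, yaw] about the fixed x, y, z axes, in that order (R = Rz(yaw) Ry(pitch) Rx(roll)).
In Python, from cell import bot gives the robot as it stands.
- The arm moves only by the tool send_rows, never from a script. Its argument "series" is a list that holds one entry, the list of rows, each a list of 5 numbers: the closure in counts, from 0 (fully open) to 255 (shut), then the shift along the tool's x, y, z in units of 0.02 m (1.0 is 0.02 m), then the turn about the tool's z in units of 0.08 rad (1.0 is 0.08 rad). In form: [[[claw, x, y, z, twist], ...]]. A call has exactly 5 rows; each row shifts and turns the commanded pose from where the row before left it, along the tool's axes as they then stand; what a row does not reach is not made up. A row lasts 1/12 s, in which the tool goes at most 41.7 mm and 7.16 degrees, less where a joint would pass 70% of its speed; a pose out of reach is approached as far as the arm can. A call with a number of a shift or a turn outside -1 to 1 is refused whole. A call with a gripper value outside its range is refused whole. The fingers move at their own pace and stop on an object; "newtons" is the grip in N (left out, the last holds). Time passes only in rows, so rows that do not move let the fingers close, or fill a call up. It gives the time, the measured TCP pose, the force, the opening and the grip force at its end, in the units of the state.
- bot.sense(): the state, without advancing time (a new reading comes with each control period).
- bot.snapshot(name): name is "scene" or "top"; returns (picture, depth): 400x640x3 uint8, red, green, blue; 400x640 float32, m along the optical axis (not along the pixel's ray), 0 where there is no reading.
- bot.camera_model(name): a dict with "K" (3x3 intrinsics, pixels), "T" (4x4, takes a point from camera to world coordinates). Camera axes: x right, y up, looking along -z (the intrinsics and any distortion apply to the point x, -y, -z); pixel columns grow to the right and rows downward; lengths in m; the calibration is good to about 2 mm. A picture is of the moment at which its call begins. camera_model takes no time and is no camera call.
- bot.close_job(): hands the job in; it is judged then, once.
Trained networks look in the newest picture that a camera, given by its name, has taken for a name from the list of things; names that differ only in an ending like _2 or _b are one class to them, and where a whole thing is asked for, a point or a joint stands for the part that bears it (a point fixed in the world has none). Each returns a list of dicts, best first, with "score" (0 to 1); they miss things now and then, are a little off and sometimes report something else, mostly with a low value. They report only what shows in the picture. A call takes as long as a camera call. They do not tell look-alikes from the thing itself.
- bot.search_frame(camera, thing): "extent" ([left, top, width, height] in pixels, round what is visible of it).
- bot.masks_of(camera, thing): "mask" (400x640 bool, what is visible of it) and "extent" ([left, top, width, height] in pixels, round what is visible of it).
The state is a dict: "time": time; "q": joint angles; "qvel": joint speeds; "joint_torque": joint torques, N m; "tool_pos": TCP position; "eef_rot": TCP orientation; "wrist_force": force on the tool from outside, world axes, zero at the start; "ft_torque": the same for the moment, N m; "width": opening from 0.0 (shut) to 1.0 (fully open); "grasp_force": force on a finger pad.
Only numpy, scipy, OpenCV 4.12 (cv2) and the standard library are available. Lean on these libraries where they do the work, as an engineer would, in place of code of your own. Each camera call takes 0.05 s, during which the arm holds its last target. There are 200 camera calls.

## Working session

There is one attempt and no reset: what is moved stays moved. The work goes in short steps, Python scripts to look and compute and a tool call to move; the robot and the scene stay as the last step left them, time stands still between calls to the robot, and variables do not carry over. Pictures are saved under pics/ and viewed, at most 10 in all, crops included, and the job is handed in when it is done.

Besides the shell and the picture viewer there is one more tool, called in YAML: its name, and indented under it one key for each argument. send_rows: Moves the arm, as the interface text tells. Its arguments: {"type":"object","properties":{"series":{"type":"array","items":{"type":"array","items":{"type":"array","items":{"type":"number"}}}},"newtons":{"type":"number"}},"required":["series"]}

```bash
mkdir -p pics; ls; cat > h.py <<'E'
import numpy as np, cv2
from cell import bot
def world(cam, depth, u, v):
    m=bot.camera_model(cam); K=np.array(m["K"]); T=np.array(m["T"])
    u=np.asarray(u,float); v=np.asarray(v,float); d=depth[np.asarray(v,int),np.asarray(u,int)]
    p=np.stack([(u-K[0,2])/K[0,0]*d, -(v-K[1,2])/K[1,1]*d, -d, np.ones_like(d)],-1)
    return (p@T.T)[...,:3]
def cloud(cam, depth, mask):
    v,u=np.nonzero(mask&(depth>0)); return world(cam,depth,u,v)
def save(n,p): cv2.imwrite("pics/"+n,cv2.cvtColor(p,cv2.COLOR_RGB2BGR))
E
python3 - <<'E'
from h import *
for c in ("scene","top"):
    p,d=bot.snapshot(c); save(c+"0.png",p); m=bot.camera_model(c); print(c,{k:(np.round(v,3).tolist() if not isinstance(v,str) else v) for k,v in m.items()})
    for t in ("cap","housing","drift","pad","bearing","pulley","jar","dapping_block"):
        for r in bot.masks_of(c,t)[:3]:
            P=cloud(c,d,r["mask"])
            if len(P): print(t,round(r["score"],2),r["extent"],np.round(np.median(P,0),3),"lo",np.round(np.percentile(P,2,0),3),"hi",np.round(np.percentile(P,98,0),3))
s=bot.sense(); print(s)
E
```

```text
pics
scene {'K': [[367.916, 0.0, 320.645], [0.0, 367.916, 201.47], [0.0, 0.0, 1.0]], 'T': [[-0.735, -0.347, 0.582, 0.974], [0.677, -0.408, 0.612, 0.379], [0.025, 0.844, 0.535, 0.453], [0.0, 0.0, 0.0, 1.0]]}
cap 0.56 [262.6, 158.5, 21.2, 17.9] [ 0.477 -0.336  0.009] lo [ 0.45  -0.376 -0.001] hi [ 0.496 -0.317  0.025]
cap 0.53 [327.7, 180.8, 18.7, 11.1] [ 0.422 -0.153  0.009] lo [ 0.394 -0.18   0.002] hi [ 0.44  -0.135  0.025]
cap 0.49 [216.6, 176.8, 23.0, 15.3] [ 0.609 -0.33   0.009] lo [ 0.58 -0.36 -0.  ] hi [ 0.628 -0.31   0.026]
housing 0.89 [306.2, 200.2, 68.1, 48.3] [ 0.54  -0.021  0.031] lo [ 0.472 -0.077  0.001] hi [0.582 0.028 0.045]
drift 0.72 [451.2, 259.7, 37.4, 67.1] [0.561 0.257 0.058] lo [0.538 0.24  0.005] hi [0.568 0.27  0.116]
drift 0.37 [304.4, 194.8, 70.0, 52.8] [ 0.54  -0.022  0.03 ] lo [ 0.471 -0.083 -0.001] hi [0.582 0.029 0.045]
pad 0.88 [440.0, 305.9, 68.2, 53.7] [0.563 0.283 0.005] lo [0.508 0.23  0.   ] hi [0.597 0.316 0.007]
bearing 0.53 [284.8, 169.8, 19.0, 16.5] [ 0.473 -0.245  0.012] lo [ 0.45  -0.272 -0.001] hi [ 0.493 -0.226  0.014]
pulley 0.85 [214.8, 
[... 2255 characters left out ...]
07] hi [0.72  0.098 0.059]
{'time': 0.9, 'q': array([-8.16234992e+01,  2.81251353e+01,  8.93188192e+01, -1.21913291e-04,
        6.25485056e+01, -6.05004058e+00]), 'qvel': array([ 0.00152646,  0.03389778, -0.00516695, -0.02911902, -0.03804298,
       -0.01465726]), 'joint_torque': array([-9.11341631e-04, -6.18260980e+01, -2.61842179e+01, -1.55787848e-04,
        3.95698244e-04, -7.06465414e-06]), 'tool_pos': array([ 0.15573956, -0.60530106,  0.24533915]), 'eef_rot': array([1.79992513e+02, 9.02280410e-04, 1.44265975e+01]), 'wrist_force': array([ 0.25613931,  0.02180199, -0.53717733]), 'ft_torque': array([ 0.01969563, -0.05191943,  0.01254563]), 'grasp_force': 0.0, 'width': 0.9985950089604321}
```

```bash
python3 - <<'E'
import cv2,numpy as np
a=cv2.imread("pics/top0.png"); 
c=cv2.resize(a[115:275,140:460],(800,400),interpolation=cv2.INTER_CUBIC)
s=cv2.imread("pics/scene0.png"); cv2.imwrite("pics/crop0.png",c)
# crop three candidates in both views
t=[a[240:280,342:382],a[156:196,419:459],a[216:256,422:462]]
u=[s[166:206,317:357],s[164:204,208:248],s[148:188,253:293]]
f=lambda L:np.hstack([cv2.resize(x,(260,260),interpolation=cv2.INTER_CUBIC) for x in L])
cv2.imwrite("pics/cands.png",np.vstack([f(t),f(u)]))
E
```

```text
(no output)
```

View pics/crop0.png

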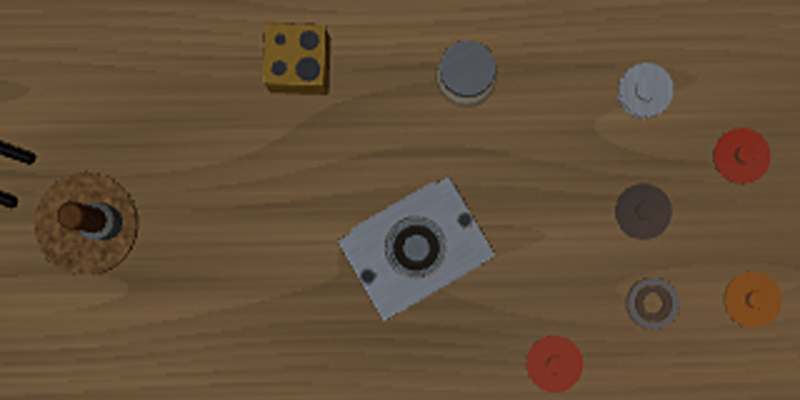

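View pics/cands.png

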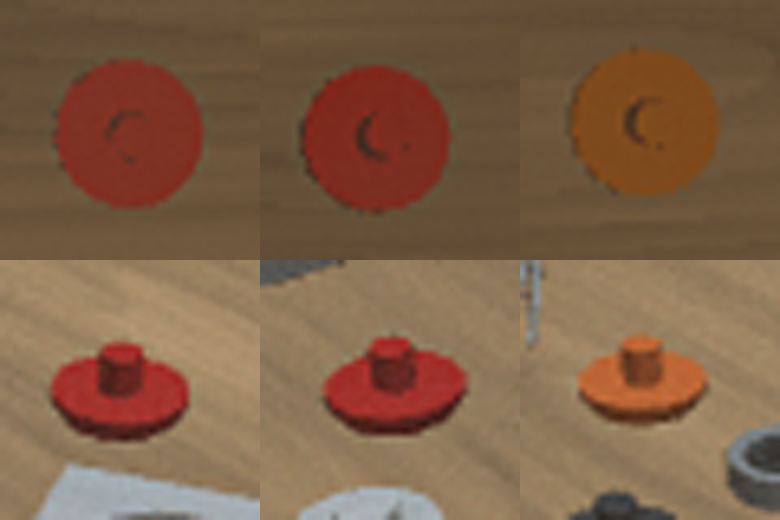

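View pics/scene0.png

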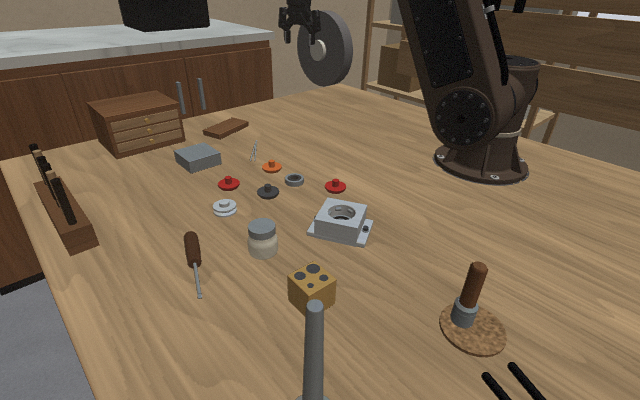

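The three network "cap" hits are orange or red look-alikes at top px (362,259), (439,176) and (442,235). The dark steel disc with a hub at top px (397,199), scene px (268,191), lies between the pulley and the bearing and fits the description. Next I locate it, the mouth and the drift, and enlarge a crop to confirm it.

```bash
cat >> h.py <<'E'
def circ(P):
    A=np.c_[P[:,:2],np.ones(len(P))]; b=(P[:,:2]**2).sum(1); s=np.linalg.lstsq(A,b,rcond=None)[0]
    return s[0]/2,s[1]/2,np.sqrt(s[2]+s[0]**2/4+s[1]**2/4)
def near(cam,d,cx,cy,r,z0,z1):
    P=cloud(cam,d,d>0); return P[(np.hypot(P[:,0]-cx,P[:,1]-cy)<r)&(P[:,2]>z0)&(P[:,2]<z1)]
def mid(P): return np.round((np.percentile(P,1,0)+np.percentile(P,99,0))/2,4), np.round(np.ptp(P,0),3), len(P)
E
python3 - <<'E'
from h import *
I={}
for c in ("scene","top"):
    p,d=bot.snapshot(c); I[c]=p
    b=near(c,d,.62,.1,.06,-.05,.02)
    print(c,"bench z",np.median(b[:,2]))
    print(" cap disc",mid(near(c,d,.53,-.246,.036,.006,.014)),"hub",mid(near(c,d,.53,-.246,.03,.021,.034)))
    print(" bearing",mid(near(c,d,.467,-.248,.035,.008,.022)))
    print(" drift top",mid(near(c,d,.553,.258,.05,.108,.13)))
    H=near(c,d,.525,-.03,.075,.038,.055)
    r=cv2.minAreaRect((H[:,:2]*1e4).astype(np.float32)); print(" block top",np.median(H[:,2]),r)
    D=near(c,d,.525,-.03,.026,-.01,.034); print(" recess",mid(D))
    # sleeve cloud
    print(" handle",mid(near(c,d,.553,.258,.05,.06,.1)))
t=I["top"][174:224,372:422]; s=I["scene"][166:216,243:293]
f=lambda x:cv2.resize(x,(400,400),interpolation=cv2.INTER_CUBIC)
save("capcrop.png",np.hstack([f(t),f(s)]))
E
```

```text
scene bench z -0.0007073277702621117
 cap disc (array([ 0.5473, -0.2437,  0.0098]), array([0.037, 0.05 , 0.007]), 108) hub (array([ 0.5536, -0.2428,  0.0236]), array([0.012, 0.016, 0.005]), 21)
 bearing (array([ 0.4715, -0.2489,  0.0114]), array([0.047, 0.048, 0.007]), 153)
 drift top (array([0.5536, 0.2545, 0.1123]), array([0.021, 0.023, 0.009]), 199)
 block top 0.044020352402266705 ((5239.25927734375, -339.28558349609375), (898.50537109375, 864.75927734375), 29.378890991210938)
 recess (array([ 0.512 , -0.0425,  0.0253]), array([0.025, 0.028, 0.016]), 52)
 handle (array([0.5574, 0.2551, 0.0798]), array([0.016, 0.024, 0.04 ]), 386)
top bench z -0.0002373025452913069
 cap disc (array([ 0.5453, -0.2436,  0.01  ]), array([0.046, 0.051, 0.008]), 244) hub (array([ 0.5517, -0.2431,  0.0269]), array([0.014, 0.014, 0.012]), 38)
 bearing (array([ 0.468 , -0.2493,  0.0132]), array([0.046, 0.047, 0.013]), 273)
 drift top (array([0.5492, 0.2545, 0.1142]), array([0.023, 0.023, 0.012]), 104)
 block top 0.04489697991842656 ((5215.939453125, -335.07720947265625), (858.7688598632812, 857.8684692382812), 29.182201385498047)
 recess (array([ 0.5234, -0.0307,  0.0225]), array([0.048, 0.048, 0.023]), 360)
 handle (array([0.549 , 0.2479, 0.0802]), array([0.022, 0.01 , 0.038]), 52)
```

View pics/capcrop.png

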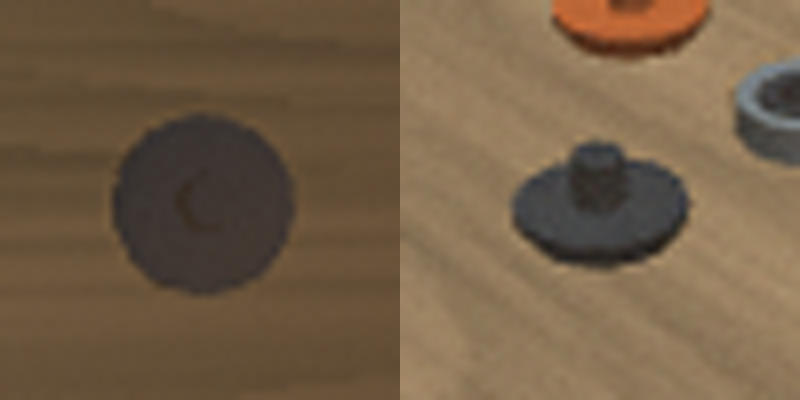

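Confirmed: dark cap, hub up, at about (0.552, -0.243). The mouth is at about (0.522, -0.034) and the drift at about (0.551, 0.2545). I turn to yaw 0 and go above the cap.

send_rows:
  series:
    - [[130,0,0,0.5,1],[130,0,0,0.5,1],[130,0,0,0.5,1],[130,0,0,0.5,0.147],[130,0,0,0,0]]
  newtons: 40

```text
time: 1.42
tool_pos: [0.1556, -0.6046, 0.2034]
eef_rot: [-179.8, 0.0, 0.1]
wrist_force: [0.2, -0.4, 0.4]
width: 0.491
grasp_force: 0.0
```

send_rows:
  series:
    - [[130,0.99,-0.906,0,0],[130,0.99,-0.906,0,0],[130,0.99,-0.906,0,0],[130,0.99,-0.906,0,0],[130,0.99,-0.906,0,0]]

```text
time: 1.83
tool_pos: [0.2555, -0.514, 0.2058]
eef_rot: [180.0, -0.0, 0.1]
wrist_force: [0.2, 0.1, -0.3]
width: 0.49
grasp_force: 0.0
```

send_rows:
  series:
    - [[130,0.99,-0.906,0,0],[130,0.99,-0.906,0,0],[130,0.99,-0.906,0,0],[130,0.99,-0.906,0,0],[130,0.99,-0.906,0,0]]

```text
time: 2.25
tool_pos: [0.3547, -0.4233, 0.2059]
eef_rot: [180.0, -0.0, 0.2]
wrist_force: [0.3, -0.3, -0.3]
width: 0.485
grasp_force: 0.0
```

send_rows:
  series:
    - [[130,0.99,-0.906,0,0],[130,0.99,-0.906,0,0],[130,0.99,-0.906,0,0],[130,0.99,-0.906,0,0],[130,0.99,-0.906,0,0]]

```text
time: 2.67
tool_pos: [0.4538, -0.3326, 0.2058]
eef_rot: [180.0, -0.0, 0.2]
wrist_force: [0.7, -0.4, -0.1]
width: 0.49
grasp_force: 0.0
```

send_rows:
  series:
    - [[130,0.99,-0.906,0.4,0],[130,0.99,-0.906,0.4,0],[130,0.99,-0.906,0.4,0],[130,0.99,-0.906,0.4,0],[130,0.99,-0.906,0.4,0]]

```text
time: 3.08
tool_pos: [0.5528, -0.242, 0.1654]
eef_rot: [180.0, -0.0, 0.2]
wrist_force: [0.1, -1.2, -0.4]
width: 0.49
grasp_force: 0.0
```

send_rows:
  series:
    - [[130,-0.02,0.05,1,0],[130,0,0,1,0],[130,0,0,1,0],[130,0,0,1,0],[130,0,0,1,0]]

```text
time: 3.5
tool_pos: [0.5517, -0.2439, 0.0648]
eef_rot: [180.0, -0.0, 0.2]
wrist_force: [-0.0, -0.1, 0.0]
width: 0.491
grasp_force: 0.0
```

send_rows:
  series:
    - [[130,0,0,0.8,0],[130,0,0,0.6,0],[130,0,0,0.4,0],[130,0,0,0.17,0],[130,0,0,0,0]]

```text
time: 3.92
tool_pos: [0.5514, -0.244, 0.0257]
eef_rot: [-180.0, 0.0, 0.0]
wrist_force: [-1.1, 0.5, 0.8]
width: 0.488
grasp_force: 0.0
```

send_rows:
  series:
    - [[255,0,0,0,0],[255,0,0,0,0],[255,0,0,0,0],[255,0,0,0,0],[255,0,0,0,0]]

```text
time: 4.33
tool_pos: [0.5518, -0.2442, 0.0269]
eef_rot: [179.9, -0.1, 0.0]
wrist_force: [-0.3, 0.5, 6.5]
width: 0.165
grasp_force: 39.1
```

send_rows:
  series:
    - [[255,0,0,-0.5,0],[255,0,0,-1,0],[255,0,0,-1,0],[255,0,0,-1,0],[255,0,0,-1,0]]

```text
time: 4.75
tool_pos: [0.5512, -0.2438, 0.1175]
eef_rot: [180.0, -0.0, 0.0]
wrist_force: [1.1, -0.4, -1.0]
width: 0.158
grasp_force: 39.0
```

send_rows:
  series:
    - [[255,-0.15,-1,0,0],[255,-0.15,-1,0,0],[255,-0.15,-1,0,0],[255,-0.15,-1,0,0],[255,-0.15,-1,0,0]]

```text
time: 5.17
tool_pos: [0.536, -0.143, 0.1166]
eef_rot: [180.0, -0.0, -0.0]
wrist_force: [0.2, 0.2, -0.3]
width: 0.16
grasp_force: 39.1
```

send_rows:
  series:
    - [[255,-0.15,-1,0,0],[255,-0.15,-1,0,0],[255,-0.15,-1,0,0],[255,-0.15,-1,0,0],[255,-0.15,-1,0,0]]

```text
time: 5.58
tool_pos: [0.521, -0.0429, 0.1166]
eef_rot: [180.0, -0.0, 0.0]
wrist_force: [0.1, 0.5, -0.5]
width: 0.166
grasp_force: 39.1
```

send_rows:
  series:
    - [[255,0,-0.5,0,0],[255,0,0,0,0],[255,0,0,0,0],[255,0,0,0,0],[255,0,0,0,0]]

```text
time: 6.0
tool_pos: [0.5215, -0.0348, 0.1159]
eef_rot: [180.0, -0.0, -0.1]
wrist_force: [-0.2, 0.4, -0.1]
width: 0.163
grasp_force: 39.1
```

```bash
python3 - <<'E'
from h import *
s=bot.sense(); print(s["tool_pos"],s["wrist_force"],s["width"])
L=[]
for c in ("scene","top"):
    p,d=bot.snapshot(c); save(c+"1.png",p)
    x,y,z=s["tool_pos"]
    for a,b in ((-.04,-.026),(-.026,-.018),(-.018,-.010)):
        P=near(c,d,x,y,.045,z+a,z+b); 
        if len(P): print(c,a,b,mid(P))
    L.append(cv2.resize(p[150:250,260:360] if c=="top" else p[130:250,280:400],(400,400),interpolation=cv2.INTER_CUBIC))
save("look1.png",np.hstack(L))
E
```

```text
[ 0.52154659 -0.03481377  0.11593261] [-0.23114396  0.38811048 -0.08325776] 0.1627598364470291
scene -0.04 -0.026 (array([ 0.5359, -0.0243,  0.089 ]), array([0.018, 0.022, 0.002]), 10)
scene -0.026 -0.018 (array([ 0.5274, -0.0346,  0.0943]), array([0.045, 0.052, 0.008]), 112)
scene -0.018 -0.01 (array([ 0.5254, -0.0338,  0.1018]), array([0.048, 0.05 , 0.008]), 156)
```

View pics/look1.png

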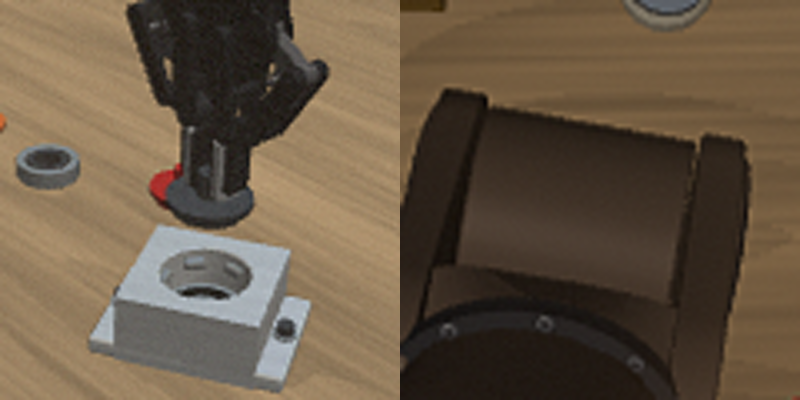

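The cap hangs level in the fingers over the recess, which shows at crop (205,275), and its centre matches the mouth within about 1.5 mm. Lowering.

send_rows:
  series:
    - [[255,0,-0.04,0.7,0],[255,0,0,0.7,0],[255,0,0,0.6,0],[255,0,0,0.4,0],[255,0,0,0.2,0]]

```text
time: 6.52
tool_pos: [0.521, -0.0334, 0.0629]
eef_rot: [-180.0, 0.1, -0.0]
wrist_force: [0.0, 0.7, 0.3]
width: 0.161
grasp_force: 39.1
```

send_rows:
  series:
    - [[255,0,0,0.05,0],[255,0,0,0.05,0],[255,0,0,0.05,0],[255,0,0,0,0],[255,0,0,0,0]]

```text
time: 6.93
tool_pos: [0.5216, -0.0333, 0.0614]
eef_rot: [180.0, -0.1, 0.0]
wrist_force: [0.1, -2.3, 0.1]
width: 0.16
grasp_force: 39.2
```

send_rows:
  series:
    - [[255,0,0,0.04,0],[255,0,0,0.04,0],[255,0,0,0,0],[255,0,0,0,0],[255,0,0,0,0]]

```text
time: 7.35
tool_pos: [0.5216, -0.0332, 0.0598]
eef_rot: [180.0, -0.1, 0.0]
wrist_force: [-0.6, -1.5, 5.0]
width: 0.165
grasp_force: 39.6
```

send_rows:
  series:
    - [[255,0,0,-0.03,0],[150,0,0,0,0],[150,0,0,0,0],[150,0,0,0,0],[150,0,0,0,0]]

```text
time: 7.77
tool_pos: [0.5213, -0.033, 0.0598]
eef_rot: [180.0, 0.0, 0.0]
wrist_force: [-0.1, 0.4, -0.3]
width: 0.412
grasp_force: 0.0
```

send_rows:
  series:
    - [[130,0,0,-0.6,0],[130,0,0,-1,0],[130,0,0,-1,0],[130,0,0,-1,0],[130,0,0,-1,0]]

```text
time: 8.18
tool_pos: [0.5211, -0.033, 0.1527]
eef_rot: [-180.0, 0.0, 0.0]
wrist_force: [-0.7, 0.5, 0.2]
width: 0.493
grasp_force: 0.0
```

send_rows:
  series:
    - [[130,0.15,-1,0,0],[130,0.15,-1,0,0],[130,0.15,-1,0,0],[130,0.15,-1,0,0],[130,0.15,-1,0,0]]

```text
time: 8.6
tool_pos: [0.5363, 0.0679, 0.1519]
eef_rot: [180.0, 0.0, -0.0]
wrist_force: [-0.5, 0.0, -0.0]
width: 0.493
grasp_force: 0.0
```

send_rows:
  series:
    - [[130,0.15,-1,0,0],[130,0.15,-1,0,0],[130,0.15,-1,0,0],[130,0.15,-1,0,0],[130,0.15,-1,0,0]]

```text
time: 9.02
tool_pos: [0.5512, 0.168, 0.1517]
eef_rot: [180.0, 0.0, 0.0]
wrist_force: [0.3, -0.4, 0.1]
width: 0.491
grasp_force: 0.0
```

```bash
python3 - <<'E'
from h import *
s=bot.sense(); print(s["tool_pos"],s["wrist_force"],s["width"])
L=[]
for c in ("scene","top"):
    p,d=bot.snapshot(c)
    for a,b in ((.036,.041),(.041,.048),(.052,.066)):
        P=near(c,d,.5225,-.0335,.024,a,b)
        if len(P): print(c,a,b,mid(P),np.median(P[:,2]))
    L.append(cv2.resize(p[180:250,270:340] if c=="top" else p[180:250,305:375],(400,400),interpolation=cv2.INTER_CUBIC))
save("look2.png",np.hstack(L))
E
```

```text
[0.55121379 0.16800902 0.15170607] [ 0.33837516 -0.41659748  0.07035   ] 0.4912856350798105
scene 0.036 0.041 (array([ 0.537 , -0.0459,  0.0406]), array([0., 0., 0.]), 1) 0.04061347450327024
scene 0.041 0.048 (array([ 0.5224, -0.033 ,  0.0438]), array([0.047, 0.047, 0.006]), 199) 0.043092099641409976
scene 0.052 0.066 (array([ 0.524 , -0.0336,  0.0564]), array([0.017, 0.015, 0.009]), 50) 0.058207302536065014
top 0.036 0.041 (array([ 0.5217, -0.0333,  0.0394]), array([0.045, 0.045, 0.003]), 37) 0.04029476732864112
top 0.041 0.048 (array([ 0.522 , -0.0337,  0.0442]), array([0.045, 0.045, 0.007]), 279) 0.0437797174397232
top 0.052 0.066 (array([ 0.5214, -0.0339,  0.0592]), array([0.013, 0.013, 0.009]), 40) 0.05931153152298141
```

View pics/look2.png

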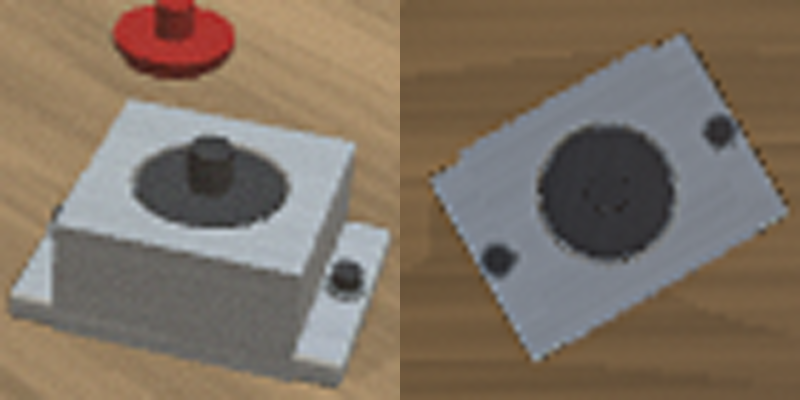

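Cap sits level in the mouth with its hub standing out (scene crop (210,165)) and is released. Now the drift.

send_rows:
  series:
    - [[130,0,-0.865,0,0],[130,0,-0.865,0,0],[130,0,-0.865,0,0],[130,0,-0.865,0,0],[130,0,-0.865,0,0]]

```text
time: 9.53
tool_pos: [0.5512, 0.2535, 0.1517]
eef_rot: [180.0, 0.0, -0.0]
wrist_force: [-0.5, 0.3, -0.3]
width: 0.489
grasp_force: 0.0
```

send_rows:
  series:
    - [[130,0,0,0.6,0],[130,0,0,1,0],[130,0,0,1,0],[130,0,0,0.8,0],[130,0,0,0.39,0]]

```text
time: 9.95
tool_pos: [0.5505, 0.2525, 0.074]
eef_rot: [179.9, 0.2, -0.0]
wrist_force: [0.3, 0.0, -0.2]
width: 0.491
grasp_force: 0.0
```

send_rows:
  series:
    - [[255,0,0,0,0],[255,0,0,0,0],[255,0,0,0,0],[255,0,0,0,0],[255,0,0,0,0]]
  newtons: 90

```text
time: 10.37
tool_pos: [0.5515, 0.2534, 0.0768]
eef_rot: [-180.0, -0.1, -0.0]
wrist_force: [0.2, -0.6, -2.8]
width: 0.257
grasp_force: 88.0
```

send_rows:
  series:
    - [[255,0,0,-0.4,0],[255,0,0,-0.9,0],[255,0,0,-0.9,0],[255,0,0,-0.9,0],[255,0,0,-0.4,0]]

```text
time: 10.78
tool_pos: [0.552, 0.2537, 0.149]
eef_rot: [-179.9, -0.2, 0.0]
wrist_force: [-0.2, 1.9, -1.3]
width: 0.259
grasp_force: 88.1
```

send_rows:
  series:
    - [[255,-0.0957,0.6,0,0],[255,-0.0957,1,0,0],[255,-0.0957,1,0,0],[255,-0.0957,1,0,0],[255,-0.0957,1,0,0]]

```text
time: 11.2
tool_pos: [0.5409, 0.16, 0.1455]
eef_rot: [180.0, 0.1, 0.0]
wrist_force: [0.3, 1.0, -3.5]
width: 0.257
grasp_force: 88.2
```

send_rows:
  series:
    - [[255,-0.0957,1,0,0],[255,-0.0957,1,0,0],[255,-0.0957,1,0,0],[255,-0.0957,1,0,0],[255,-0.0957,1,0,0]]

```text
time: 11.62
tool_pos: [0.5313, 0.06, 0.1455]
eef_rot: [180.0, 0.1, -0.0]
wrist_force: [0.7, -0.1, -1.6]
width: 0.258
grasp_force: 88.2
```

send_rows:
  series:
    - [[255,-0.0957,1,0,0],[255,-0.0957,1,0,0],[255,-0.0957,1,0,0],[255,-0.0957,0.74,0,0],[255,-0.0957,0,0,0]]

```text
time: 12.03
tool_pos: [0.522, -0.0159, 0.1456]
eef_rot: [180.0, 0.0, -0.1]
wrist_force: [-0.2, -0.1, -2.7]
width: 0.261
grasp_force: 88.4
```

```bash
python3 - <<'E'
from h import *
s=bot.sense(); print(s["tool_pos"],s["wrist_force"],s["eef_rot"],s["width"])
p,d=bot.snapshot("scene"); x,y,z=s["tool_pos"]
for a,b in ((-.075,-.06),(-.06,-.05),(-.05,-.035)):
    P=near("scene",d,x,y,.03,z+a,z+b)
    if len(P): print(a,b,mid(P), np.round(np.percentile(P,[1,99],axis=0),4).tolist())
P=near("scene",d,.5225,-.0335,.024,.046,.066); print("hub",mid(P),np.round(np.percentile(P,[1,99],axis=0),4).tolist())
save("look3.png",cv2.resize(p[120:250,280:410],(600,600),interpolation=cv2.INTER_CUBIC))
E
```

```text
[ 0.52196076 -0.01594535  0.14557064] [-0.18982778 -0.06798289 -2.66087864] [ 1.79980225e+02  4.38731081e-02 -1.25222598e-01] 0.2614605812975688
-0.075 -0.06 (array([ 0.5269, -0.0115,  0.0801]), array([0.028, 0.027, 0.01 ]), 75) [[0.514, -0.0249, 0.0752], [0.5398, 0.0018, 0.0849]]
-0.06 -0.05 (array([ 0.528 , -0.0117,  0.0904]), array([0.024, 0.028, 0.01 ]), 80) [[0.5166, -0.0255, 0.0856], [0.5395, 0.002, 0.0952]]
-0.05 -0.035 (array([ 0.5252, -0.0125,  0.1031]), array([0.032, 0.032, 0.015]), 132) [[0.5107, -0.0267, 0.0957], [0.5396, 0.0017, 0.1105]]
hub (array([ 0.5255, -0.0329,  0.0532]), array([0.013, 0.015, 0.014]), 62) [[0.5193, -0.0402, 0.0464], [0.5318, -0.0256, 0.0601]]
```

View pics/look3.png

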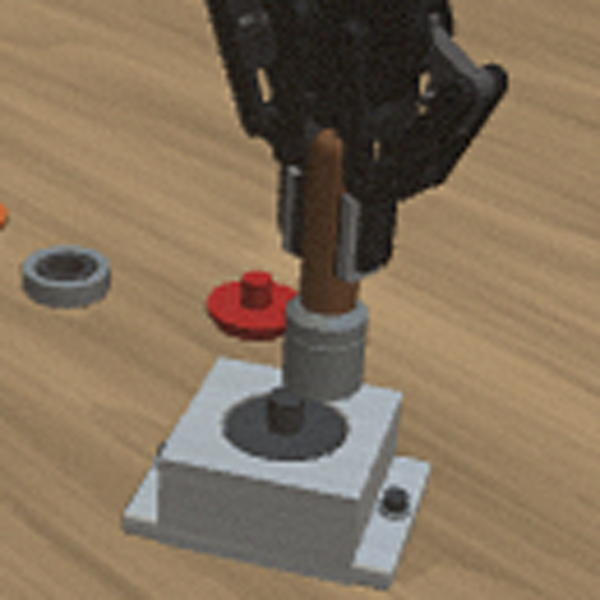

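I counted one unit of y short. I correct by 0.88 and lower until just above the disc.

send_rows:
  series:
    - [[255,0,0.5,0,0],[255,0,0.38,0,0],[255,0,0,0,0],[255,0,0,0,0],[255,0,0,0.2,0]]

```text
time: 12.5
tool_pos: [0.5229, -0.0308, 0.1424]
eef_rot: [180.0, -0.1, 0.0]
wrist_force: [0.1, -0.3, -1.8]
width: 0.26
grasp_force: 88.4
```

send_rows:
  series:
    - [[255,0,0,0.3,0],[255,0,0,0.3,0],[255,0,0,0.3,0],[255,0,0,0.2,0],[255,0,0,0,0]]

```text
time: 12.92
tool_pos: [0.5223, -0.0309, 0.119]
eef_rot: [-180.0, 0.1, 0.0]
wrist_force: [1.5, -1.3, -2.5]
width: 0.263
grasp_force: 88.3
```

send_rows:
  series:
    - [[255,0,0.06,0,0],[255,0,0.06,0,0],[255,0,0,0.05,0],[255,0,0,0.05,0],[255,0,0,0,0]]

```text
time: 13.33
tool_pos: [0.5226, -0.0334, 0.1181]
eef_rot: [180.0, -0.0, -0.0]
wrist_force: [-0.5, 0.8, -3.3]
width: 0.26
grasp_force: 88.4
```

send_rows:
  series:
    - [[255,0,0,0.03,0],[255,0,0,0.03,0],[255,0,0,0.03,0],[255,0,0,0.03,0],[255,0,0,0.03,0]]

```text
time: 13.75
tool_pos: [0.5226, -0.0334, 0.115]
eef_rot: [180.0, -0.0, 0.0]
wrist_force: [1.2, -0.6, -3.1]
width: 0.258
grasp_force: 88.4
```

send_rows:
  series:
    - [[255,0,0,0.03,0],[255,0,0,0.03,0],[255,0,0,0.03,0],[255,0,0,0.03,0],[255,0,0,0.03,0]]

```text
time: 14.17
tool_pos: [0.5229, -0.0334, 0.1126]
eef_rot: [180.0, -0.0, 0.0]
wrist_force: [-1.9, 0.5, 8.8]
width: 0.257
grasp_force: 89.6
```

send_rows:
  series:
    - [[255,0,0,0.03,0],[255,0,0,0.03,0],[255,0,0,0.03,0],[255,0,0,0.03,0],[255,0,0,0.03,0]]

```text
time: 14.58
tool_pos: [0.5231, -0.0335, 0.11]
eef_rot: [180.0, -0.1, 0.0]
wrist_force: [-0.6, 0.2, 7.3]
width: 0.261
grasp_force: 89.7
```

send_rows:
  series:
    - [[255,0,0,0.03,0],[255,0,0,0.03,0],[255,0,0,0.03,0],[255,0,0,0.03,0],[255,0,0,0.03,0]]

```text
time: 15.0
tool_pos: [0.523, -0.0335, 0.1066]
eef_rot: [180.0, -0.1, 0.0]
wrist_force: [0.5, -0.9, 4.5]
width: 0.256
grasp_force: 89.4
```

send_rows:
  series:
    - [[255,0,0,0.03,0],[255,0,0,0.03,0],[255,0,0,0.03,0],[255,0,0,0.03,0],[255,0,0,0.03,0]]

```text
time: 15.42
tool_pos: [0.5225, -0.0334, 0.1027]
eef_rot: [-180.0, 0.0, 0.0]
wrist_force: [0.1, 0.8, -3.0]
width: 0.26
grasp_force: 88.7
```

send_rows:
  series:
    - [[255,0,0,0.02,0],[255,0,0,0.02,0],[255,0,0,0.01,0],[255,0,0,0,0],[255,0,0,0,0]]

```text
time: 15.83
tool_pos: [0.5225, -0.0334, 0.102]
eef_rot: [180.0, 0.0, 0.0]
wrist_force: [0.4, 0.5, -1.9]
width: 0.256
grasp_force: 88.7
```

send_rows:
  series:
    - [[255,0,0,0.02,0],[255,0,0,0.01,0],[255,0,0,0.01,0],[255,0,0,0,0],[255,0,0,0,0]]

```text
time: 16.25
tool_pos: [0.5226, -0.0334, 0.1013]
eef_rot: [180.0, -0.0, 0.0]
wrist_force: [0.3, -0.5, -1.8]
width: 0.259
grasp_force: 88.7
```

send_rows:
  series:
    - [[255,0,0,0.01,0],[255,0,0,0.005,0],[255,0,0,0,0],[255,0,0,0,0],[255,0,0,0,0]]

```text
time: 16.67
tool_pos: [0.5226, -0.0334, 0.101]
eef_rot: [180.0, 0.0, 0.0]
wrist_force: [-0.8, -0.2, -2.4]
width: 0.263
grasp_force: 88.7
```

send_rows:
  series:
    - [[255,0,0,0.01,0],[255,0,0,0.005,0],[255,0,0,0,0],[255,0,0,0,0],[255,0,0,0,0]]

```text
time: 17.08
tool_pos: [0.5226, -0.0334, 0.1007]
eef_rot: [180.0, -0.0, 0.0]
wrist_force: [-0.1, 0.6, -3.3]
width: 0.265
grasp_force: 88.7
```

send_rows:
  series:
    - [[255,0,0,0.01,0],[255,0,0,0.01,0],[255,0,0,0,0],[255,0,0,0,0],[255,0,0,0,0]]

```text
time: 17.5
tool_pos: [0.5226, -0.0334, 0.1003]
eef_rot: [180.0, -0.0, 0.0]
wrist_force: [0.6, 1.0, -2.6]
width: 0.261
grasp_force: 88.7
```

send_rows:
  series:
    - [[255,0,0,0.01,0],[255,0,0,0.005,0],[255,0,0,0,0],[255,0,0,0,0],[255,0,0,0,0]]

```text
time: 17.92
tool_pos: [0.5226, -0.0334, 0.1]
eef_rot: [180.0, 0.0, 0.0]
wrist_force: [0.2, -0.1, -2.8]
width: 0.263
grasp_force: 88.7
```

send_rows:
  series:
    - [[255,0,0,0.01,0],[255,0,0,0.01,0],[255,0,0,0,0],[255,0,0,0,0],[255,0,0,0,0]]

```text
time: 18.33
tool_pos: [0.5226, -0.0334, 0.0996]
eef_rot: [180.0, -0.0, 0.0]
wrist_force: [-0.4, -0.0, -2.2]
width: 0.259
grasp_force: 88.7
```

send_rows:
  series:
    - [[255,0,0,0.01,0],[255,0,0,0.01,0],[255,0,0,0,0],[255,0,0,0,0],[255,0,0,0,0]]

```text
time: 18.75
tool_pos: [0.5227, -0.0334, 0.0993]
eef_rot: [180.0, -0.0, 0.0]
wrist_force: [0.4, -0.1, 0.9]
width: 0.256
grasp_force: 88.8
```

send_rows:
  series:
    - [[255,0,0,0.01,0],[255,0,0,0.005,0],[255,0,0,0,0],[255,0,0,0,0],[255,0,0,0,0]]

```text
time: 19.17
tool_pos: [0.5227, -0.0334, 0.0992]
eef_rot: [180.0, -0.0, 0.0]
wrist_force: [-1.6, 0.0, 4.4]
width: 0.259
grasp_force: 89.3
```

send_rows:
  series:
    - [[255,0,0,0.01,0],[255,0,0,0.01,0],[255,0,0,0,0],[255,0,0,0,0],[255,0,0,0,0]]

```text
time: 19.58
tool_pos: [0.5228, -0.0334, 0.0992]
eef_rot: [180.0, -0.1, 0.0]
wrist_force: [-2.2, 1.0, 10.3]
width: 0.26
grasp_force: 89.9
```

send_rows:
  series:
    - [[255,0,0,0.01,0],[255,0,0,0.008,0],[255,0,0,0,0],[255,0,0,0,0],[255,0,0,0,0]]

```text
time: 20.0
tool_pos: [0.5229, -0.0334, 0.0992]
eef_rot: [180.0, -0.1, 0.0]
wrist_force: [-3.2, 1.8, 14.7]
width: 0.258
grasp_force: 90.2
```

send_rows:
  series:
    - [[255,0,0,0,0],[255,0,0,0,0],[255,0,0,0,0],[255,0,0,0,0],[255,0,0,0,0]]

```text
time: 20.42
tool_pos: [0.5229, -0.0334, 0.0992]
eef_rot: [180.0, -0.1, 0.0]
wrist_force: [-3.2, 2.1, 14.9]
width: 0.262
grasp_force: 90.2
```

send_rows:
  series:
    - [[255,0,0,0,0],[255,0,0,0,0],[255,0,0,0,0],[255,0,0,0,0],[255,0,0,0,0]]

```text
time: 20.83
tool_pos: [0.5229, -0.0334, 0.0992]
eef_rot: [180.0, -0.1, 0.0]
wrist_force: [-3.4, 1.5, 14.8]
width: 0.258
grasp_force: 90.2
```

send_rows:
  series:
    - [[255,0,0,0,0],[255,0,0,0,0],[255,0,0,0,0],[255,0,0,0,0],[255,0,0,0,0]]

```text
time: 21.25
tool_pos: [0.5229, -0.0334, 0.0992]
eef_rot: [180.0, -0.1, 0.0]
wrist_force: [-3.5, 1.3, 14.2]
width: 0.256
grasp_force: 90.2
```

send_rows:
  series:
    - [[255,0,0,0,0],[255,0,0,0,0],[255,0,0,0,0],[255,0,0,0,0],[255,0,0,0,0]]

```text
time: 21.67
tool_pos: [0.5229, -0.0334, 0.0992]
eef_rot: [180.0, -0.1, 0.0]
wrist_force: [-4.4, 0.8, 14.6]
width: 0.26
grasp_force: 90.2
```

send_rows:
  series:
    - [[255,0,0,-0.1,0],[255,0,0,-0.4,0],[255,0,0,-0.7,0],[255,0,0,-0.8,0],[255,0,0,-0.5,0]]

```text
time: 22.08
tool_pos: [0.5228, -0.0334, 0.1495]
eef_rot: [180.0, -0.0, 0.0]
wrist_force: [0.7, -0.6, -2.9]
width: 0.261
grasp_force: 88.4
```

send_rows:
  series:
    - [[255,0.0955,-0.956,0,0],[255,0.0955,-0.956,0,0],[255,0.0955,-0.956,0,0],[255,0.0955,-0.956,0,0],[255,0.0955,-0.956,0,0]]

```text
time: 22.5
tool_pos: [0.5321, 0.063, 0.1483]
eef_rot: [180.0, 0.0, -0.0]
wrist_force: [0.5, -0.4, -2.6]
width: 0.258
grasp_force: 88.5
```

send_rows:
  series:
    - [[255,0.0955,-0.956,0,0],[255,0.0955,-0.956,0,0],[255,0.0955,-0.956,0,0],[255,0.0955,-0.956,0,0],[255,0.0955,-0.956,0,0]]

```text
time: 22.92
tool_pos: [0.5416, 0.1588, 0.1482]
eef_rot: [180.0, 0.0, 0.0]
wrist_force: [0.9, 0.1, -2.3]
width: 0.261
grasp_force: 88.5
```

send_rows:
  series:
    - [[255,0.0955,-0.956,0,0],[255,0.0955,-0.956,0,0],[255,0.0955,-0.956,0,0],[255,0.0955,-0.956,0,0],[255,0.0955,-0.956,0,0]]

```text
time: 23.33
tool_pos: [0.5512, 0.2543, 0.1482]
eef_rot: [180.0, 0.0, 0.0]
wrist_force: [0.0, -0.5, -2.0]
width: 0.259
grasp_force: 88.5
```

```bash
python3 - <<'E'
from h import *
s=bot.sense(); print(s["tool_pos"],s["wrist_force"],s["eef_rot"])
L=[]
for c in ("scene","top"):
    p,d=bot.snapshot(c)
    for a,b in ((.02,.034),(.034,.048)):
        P=near(c,d,.5225,-.0335,.022,a,b)
        if len(P): print(c,a,b,mid(P),np.median(P[:,2]))
    P=near(c,d,.5225,-.0335,.004,.02,.06)
    if len(P): print(" hub top",np.median(P[:,2]))
    P=near(c,d,.552,.252,.03,.05,.113); print(" drift lowest",np.sort(P[:,2])[:6].round(4))
    print(" pad",mid(near(c,d,.55,.27,.07,.003,.009)))
    L.append(cv2.resize(p[180:250,270:340] if c=="top" else p[150:350,305:505],(400,400),interpolation=cv2.INTER_CUBIC))
save("look4.png",np.hstack(L))
E
```

```text
[0.55115247 0.25433729 0.14816116] [ 0.01473072 -0.45130535 -2.02333098] [1.79988287e+02 1.70803346e-02 4.80070536e-03]
scene 0.02 0.034 (array([ 0.5177, -0.0379,  0.0304]), array([0.034, 0.033, 0.007]), 83) 0.02924410170524233
scene 0.034 0.048 (array([ 0.5246, -0.034 ,  0.0406]), array([0.015, 0.015, 0.011]), 60) 0.04318410504662809
 hub top 0.04501059356012249
 drift lowest [0.0773 0.0776 0.0779 0.078  0.0781 0.0782]
 pad (array([0.5517, 0.2728, 0.0053]), array([0.097, 0.113, 0.005]), 2649)
top 0.02 0.034 (array([ 0.5225, -0.0335,  0.029 ]), array([0.041, 0.041, 0.009]), 241) 0.029650311492769088
top 0.034 0.048 (array([ 0.518 , -0.0359,  0.0407]), array([0.029, 0.036, 0.014]), 44) 0.04425528184839367
 hub top 0.04591400631718734
 drift lowest [0.0832 0.0835 0.0844 0.0859 0.0879 0.0892]
 pad (array([0.5514, 0.252 , 0.0059]), array([0.137, 0.098, 0.006]), 698)
```

View pics/look4.png

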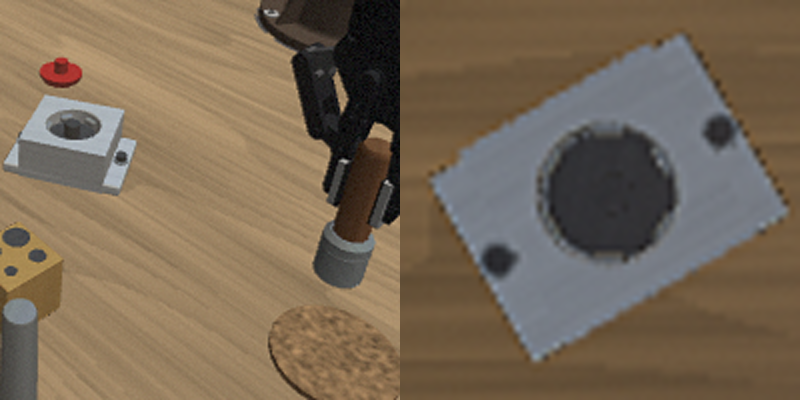

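The cap is home and level: disc top at about 29.5 mm, with the catches showing over its edge. The drift is held upright above the pad, so I lower it.

send_rows:
  series:
    - [[255,0,0,0.7,0],[255,0,0,0.9,0],[255,0,0,0.9,0],[255,0,0,0.6,0],[255,0,0,0.3,0]]

```text
time: 23.85
tool_pos: [0.5507, 0.2528, 0.0785]
eef_rot: [179.9, 0.1, -0.0]
wrist_force: [0.3, -0.9, -2.4]
width: 0.26
grasp_force: 88.6
```

send_rows:
  series:
    - [[255,0,0,0.05,0],[255,0,0,0.025,0],[255,0,0,0.025,0],[255,0,0,0,0],[255,0,0,0,0]]

```text
time: 24.27
tool_pos: [0.5515, 0.2535, 0.0788]
eef_rot: [-180.0, -0.1, 0.0]
wrist_force: [0.4, 0.4, -2.4]
width: 0.259
grasp_force: 88.6
```

send_rows:
  series:
    - [[255,0,0,0.025,0],[255,0,0,0.025,0],[255,0,0,0,0],[255,0,0,0,0],[255,0,0,0,0]]

```text
time: 24.68
tool_pos: [0.5512, 0.2534, 0.0771]
eef_rot: [180.0, -0.0, 0.0]
wrist_force: [0.6, -0.1, -3.4]
width: 0.256
grasp_force: 88.6
```

send_rows:
  series:
    - [[255,0,0,0.025,0],[255,0,0,0.025,0],[255,0,0,0,0],[255,0,0,0,0],[255,0,0,0,0]]

```text
time: 25.1
tool_pos: [0.5513, 0.2534, 0.0761]
eef_rot: [180.0, 0.0, 0.0]
wrist_force: [0.4, -1.1, -2.6]
width: 0.264
grasp_force: 88.6
```

send_rows:
  series:
    - [[255,0,0,0.015,0],[255,0,0,0.015,0],[255,0,0,0,0],[255,0,0,0,0],[255,0,0,0,0]]

```text
time: 25.52
tool_pos: [0.5513, 0.2534, 0.0757]
eef_rot: [-180.0, -0.0, 0.0]
wrist_force: [-0.7, 0.6, 1.7]
width: 0.263
grasp_force: 89.2
```

send_rows:
  series:
    - [[255,0,0,0.015,0],[255,0,0,0.015,0],[255,0,0,0,0],[255,0,0,0,0],[255,0,0,0,0]]

```text
time: 25.93
tool_pos: [0.5514, 0.2535, 0.0756]
eef_rot: [-180.0, -0.0, 0.0]
wrist_force: [-2.1, -1.0, 8.2]
width: 0.26
grasp_force: 89.9
```

send_rows:
  series:
    - [[255,0,0,-0.03,0],[255,0,0,0,0],[130,0,0,0,0],[130,0,0,0,0],[130,0,0,0,0]]

```text
time: 26.35
tool_pos: [0.5513, 0.2534, 0.0753]
eef_rot: [180.0, 0.0, -0.0]
wrist_force: [1.0, 0.5, -0.3]
width: 0.489
grasp_force: 0.0
```

send_rows:
  series:
    - [[130,0,0,0,0],[130,0,0,0,0],[130,0,0,-0.3,0],[130,0,0,-0.7,0],[130,0,0,-1,0]]

```text
time: 26.77
tool_pos: [0.5506, 0.2532, 0.115]
eef_rot: [179.9, 0.1, 0.0]
wrist_force: [-0.2, -0.2, 0.7]
width: 0.488
grasp_force: 0.0
```

send_rows:
  series:
    - [[130,0,0,-1,0],[130,0,0,-1,0],[130,0,0,-1,0],[130,0,0,-0.5,0],[130,0,0,0,0]]

```text
time: 27.18
tool_pos: [0.5519, 0.2537, 0.1879]
eef_rot: [-179.9, -0.2, 0.0]
wrist_force: [-0.4, 0.4, -0.3]
width: 0.491
grasp_force: 0.0
```

send_rows:
  series:
    - [[130,0,0.8,0,0],[130,0,0.8,0,0],[130,0,0.8,0,0],[130,0,0.8,0,0],[130,0,0.8,0,0]]

```text
time: 27.6
tool_pos: [0.5508, 0.1726, 0.1843]
eef_rot: [180.0, 0.1, 0.0]
wrist_force: [0.1, 0.1, -0.1]
width: 0.492
grasp_force: 0.0
```

send_rows:
  series:
    - [[130,0,0,0,0],[130,0,0,0,0],[130,0,0,0,0],[130,0,0,0,0],[130,0,0,0,0]]

```text
time: 28.02
tool_pos: [0.5511, 0.1741, 0.1852]
eef_rot: [180.0, 0.0, 0.0]
wrist_force: [-0.0, 0.2, 0.1]
width: 0.492
grasp_force: 0.0
```

```bash
python3 - <<'E'
from h import *
p,d=bot.snapshot("scene")
print(bot.sense()["tool_pos"],mid(near("scene",d,.553,.258,.05,.108,.13)))
save("end.png",p)
E
```

```text
[0.5511311  0.17404999 0.1853141 ] (array([0.5535, 0.2545, 0.1123]), array([0.023, 0.024, 0.009]), 203)
```

View pics/end.png

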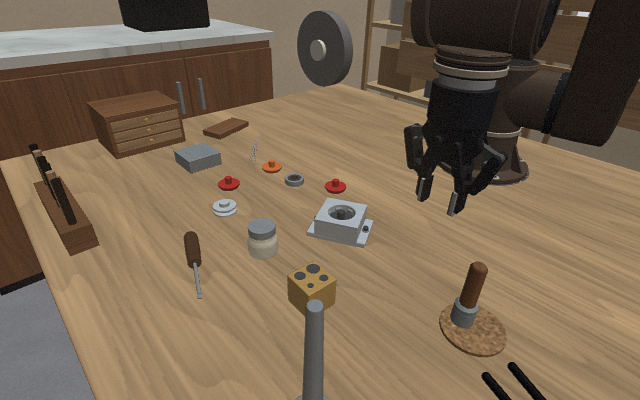

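The drift stands upright on its pad at (468,295), the cap is down in the housing at (342,213), the bystanders have not moved, and the gripper is clear.

```bash
python3 -c "
from cell import bot
print(bot.close_job())"
```

```text
the job is handed in; nothing more can be done
None
```

The dust cap is seated on the bearing past the catches, pressed with the drift at about 17 N for 1.7 s; the drift is back upright on its cork pad, the bystanders are where they were, and the job was handed in at about 28 s (verdict not shown).

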